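# Drag an optics tray home under a beam tube with a pull hook

## Robot

A 6-joint arm with a two-finger parallel gripper is mounted at the origin on the work surface. World frame = base frame: x ahead of the robot, y to its left, z up, the work surface at z = 0. Lengths are in m, angles in rad, forces in N, time in s.
With the tool pointing down it reaches from about 0.35 to 0.85 m from the base axis. Payload 8.1 kg.
Tool frame: the origin (TCP) lies on the centre line of the jaws, within the pads' length; the fingertips stand 19 mm ahead of it and the grasp point (between the pads) is the TCP; z points along the fingers, y is the direction in which the jaws open and shut (so a half turn about z gives the same grasp; the last joint's range is limited). The gripper opens to 93 mm and grips with 3 to 60 N. Pads are 15 mm wide; open, the fingers measure 128 mm over their backs; the gripper's body (75 mm by 188 mm) begins 65 mm behind the grasp point.
Start: joints at [1.082, 0.13, 1.488, -0, 1.523, -0.085], TCP at [0.236, 0.552, 0.238] pointing down, gripper open.
Joint ranges: [-2.96, 2.96], [-0.89, 2.26], [0.02, 2.5], [-1.34, 4.48], [0, 2.73], [-2.66, 2.66]. Speed limits (rad/s): [2.39, 2.39, 2.79, 3.14, 3.14, 3.14].

## Interface

Orientations are given as a rotation vector (axis times angle).
In Python, from rig import arm gives the robot as it stands.
- The arm moves only by the tool move_arm, never from a script. Its argument "motion" is a list of rows, each a list of 7 numbers: the closure, from 0 (fully open) to 1 (shut), then the shift along the tool's x, y, z in mm, then the turn, a rotation vector about the tool's x, y, z in degrees. A call has 1 to 8 rows; each row shifts and turns the commanded pose from where the row before left it, along the tool's axes as they then stand; what a row does not reach is not made up. A row lasts 1/12 s, in which the tool goes at most 41.7 mm and 7.16 degrees, less where a joint would pass 70% of its speed; a pose out of reach is approached as far as the arm can. A call with a gripper value outside its range is refused whole. The fingers move at their own pace and stop on an object; the grip force is fixed at half the most. Time passes only in rows, so rows that do not move let the fingers close. It gives the time, the measured TCP pose, the force and the opening at its end, in the units of the state.
- arm.get_obs(): the state, without advancing time (a new reading comes with each control period).
- arm.camera(name): name is "scene" or "top" or "wrist"; returns a dict with "frame" (400x640x3 uint8, blue, green, red), "depth" (400x640 float32, m along the optical axis (not along the pixel's ray), 0 where there is no reading), "fx", "fy", "cx", "cy" (pixels), "world_from_camera" (4x4, takes a point from camera to world coordinates); the wrist camera has in their place "T_tool_cam" (4x4, takes a point from camera to tool coordinates, whose origin is the TCP and whose axes are the flange's). Camera axes: x right, y down, z forward; pixel columns grow to the right and rows downward; lengths in m; the calibration is good to about 2 mm. A picture is of the moment at which its call begins: read the wrist's pose just before it.
- arm.sign_off(): hands the job in, once; it reports no verdict.
The state is a dict: "time_s": time; "joints": joint angles; "qvel": joint speeds; "effort": joint torques, N m; "position": TCP position; "orientation": TCP orientation; "wrist_force": force on the tool from outside, world axes, zero at the start; "wrist_torque": the same for the moment, N m; "finger_gap": finger opening in m.
Only numpy, scipy, OpenCV 4.12 (cv2) and the standard library are available. Lean on these libraries where they do the work, as an engineer would, in place of code of your own. Each camera call takes 0.05 s, during which the arm holds its last target. There are 200 camera calls.

## Task

Pick up the pull hook from its rubber mat, reach under the black beam tube, hook it behind the upright bar of the optics tray and drag the tray gently along its slideway until it comes fully home against the adjuster screw in the stop; keep a steady pull on it there for a second, about 8 N more than the sliding took, to seat it. Touch the tray only with the hook, never yank it or pull it hard against the stop, and keep the lens barrel in it standing. Then unhook without pushing the tray back and lay the hook on its mat the right way up, leaving everything else on the table where it is.

Things in the scene. Friction and masses are not known exactly. Their poses are not given: they have to be found in the camera images.
- hook_grip (a point): Pull hook, loose: grey plastic handle 80 x 20 x 46 mm (x, y, z); an 8 mm steel rod leaves its front along +x, 13 mm above the handle's centre, and bends straight down at its end. Point: centre of the handle, 23 mm above its underside; it balances 14 mm ahead. x to the hook end, y across the handle (pinch across y from above), z up. It starts the right way up, standing on its handle.
- hook_tip (a point): Centre of the rounded lower end (radius 4 mm) of the hook's bent-down end: 190 mm ahead of hook_grip in x and 17 mm below it. The bent end is a vertical bar 8 mm thick, 30 mm from this point up to the rod's axis; the hook's lowest point is 4 mm below this point.
- mat: Fixed black rubber mat 240 x 110 x 3 mm (x, y, z) on which the hook lies, on either side of the table. Origin at the centre of its underside, x along its length.
- tray: Black tray 130 x 110 x 18 mm (x, y, z), 6 mm floor, 4 mm rims, about 0.5 kg, loose in the slideway with 2 mm play to either side; sliding it takes some 1 to 5 N. Origin at the centre of its underside; its -x end is towards the robot. It starts 45 to 105 mm short of home and goes home along -x.
- tray_bar (a point): Centre of the tray's upright steel arch: a level round bar 8 mm thick, 64 mm long across y, 44 mm above the tray's underside and 50 mm to -x of the tray's origin, on a leg at each end. Inside, the arch is 56 mm wide and 34 mm high over the tray's floor. Behind it (+x) 40 mm of tray floor are free.
- stop: Fixed steel bar across the slideway's near end, 10 x 114 x 14 mm, origin at the centre of its underside, x along the slideway, away from the robot. An adjuster screw (10 mm thick) sticks out of its +x face by 4 to 28 mm, set differently each time and not measured: its end is the rigid stop for the tray's -x face (found by feel). A weak sprung pin (under 2 N) stands 4 mm out of the screw's end.
- rail: Fixed aluminium slideway, plate 280 x 140 x 10 mm, side guides up to 33 mm above the table with lips that hold the tray down. Origin at the centre of its underside, x along it, away from the robot; the stop is 135 mm to -x. A black beam tube 38 mm thick, 280 mm long, crosses over it 60 mm to -x of the origin, underside 118 mm above the table, on posts 98 mm to either side. The hook passes under it.
- lens: Loose lens barrel, aluminium, 34 mm across and 36 mm high, standing in the tray behind the bar. Origin at the centre of its underside, z along the axis. It must stay standing.
- meter: Bystander: grey bench meter 120 x 160 x 45 mm, fixed, origin at the centre of its underside. It and the mat may change places.
- mirror_a: Bystander: mirror mount on a post, 50 x 50 mm base, 122 mm high, loose; origin at the centre of its underside.
- mirror_b: Bystander: as mirror_a.
- jar: Bystander: jar, 52 mm across, 70 mm high, loose; origin at the centre of its underside.
- driver: Bystander: screwdriver, 170 mm long, lying loose.
- partbox: Bystander: closed parts box 90 x 140 x 34 mm, loose; origin at the centre of its underside.
- collar: Bystander: steel collar, 32 mm across, 20 mm high, loose; origin at the centre of its underside.
Not all that is in view belongs to the job. Leave any red look-alike of the part that bears hook_grip alone. Leave any red look-alike of the tray alone.

How it is judged:
On the way, in this order (a step that is already met when the one before it is completed fails the run):
1. the hook, held by the gripper, is down behind the tray's bar (x of hook_tip in the frame of tray_bar between 0.004 and 0.06 m and z of hook_tip in the frame of tray_bar below -0.004 m and y of hook_tip in the frame of tray_bar between -0.03 and 0.03 m and contact force between the fingers and hook above 1 N), for 0.1 s.
2. the hook holds the tray seated against the stop with at least 5 N for half a second (contact force between tray and stop above 5 N and contact force between hook and tray above 3 N), for 0.5 s.
At the end, for the whole second after the job is handed in: The tray is home: it still rests against the stop (its face on the screw's sprung pin with over 0.2 N), flat in the slideway and straight within 0.06 rad, with the lens barrel standing in it; the hook stands on its handle (within 0.1 rad) with the handle's centre over the mat, released; all at rest (contact force between tray and stop above 0.2 N and z of tray in the frame of stop below 0.003 m and angle between the x axis of tray and the x axis of stop, either way round below 0.06 rad and angle between lens's own z axis and vertical below 0.2 rad and z of lens in the frame of tray below 0.012 m and x of hook_grip in the frame of mat between -0.12 and 0.12 m and y of hook_grip in the frame of mat between -0.055 and 0.055 m and z of hook_grip in the frame of mat below 0.031 m and angle between hook_grip's own z axis and vertical below 0.1 rad and linear speed of each of tray, hook below 0.01 m/s); the robot touches nothing.
It fails at once if the gripper or arm touches the tray or the lens barrel (contact force between any of the fingers, the arm and tray above 0.5 N or contact force between any of the fingers, the arm and lens above 0.5 N).
It fails at once if the hook pulls or knocks the tray with more than 22 N (contact force between hook and tray above 22 N).
It fails at once if the tray is pressed or slammed against the stop with more than 18 N (contact force between tray and stop above 18 N).
It fails at once if the lens barrel is tipped over (angle between lens's own z axis and vertical above 0.5 rad).
It fails at once if a bystander is moved by more than 30 mm (distance of any of mirror_a, mirror_b, jar, driver, partbox, collar from where it was at the start of the episode above 0.03 m).
It also fails if it takes over 72 s, if anything falls off the work surface, if the arm or the gripper's body presses on something with over 40 N, if the wrist force passes 120 N, or if a joint passes its speed limit or range.

## Working session

There is one attempt and no reset: what is moved stays moved. The work goes in short steps, Python scripts to look and compute and a tool call to move; the robot and the scene stay as the last step left them, time stands still between calls to the robot, and variables do not carry over. Pictures are saved under pics/ and viewed, about 8 in all and at most 12, crops included, and the job is handed in when it is done.

Besides the shell and the picture viewer there is one more tool, called after "Request:" in YAML: its name, and indented under it one key for each argument. move_arm: Moves the arm, as the interface text tells. Its arguments: {"type":"object","properties":{"motion":{"type":"array"}},"required":["motion"]}

```bash
ls; mkdir -p pics; cat > h.py <<'E'
import numpy as np, cv2
from scipy.spatial.transform import Rotation as R
from rig import arm
def cam(n):
    o=arm.get_obs(); c=arm.camera(n)
    if n=="wrist":
        T=np.eye(4);T[:3,:3]=R.from_rotvec(o["orientation"]).as_matrix();T[:3,3]=o["position"]
        c["W"]=T@c["T_tool_cam"]
    else: c["W"]=c["world_from_camera"]
    return c
def pts(c):
    d=c["depth"];v,u=np.indices(d.shape)
    P=np.stack([(u-c["cx"])/c["fx"]*d,(v-c["cy"])/c["fy"]*d,d],-1)
    P=P@c["W"][:3,:3].T+c["W"][:3,3]
    P[d==0]=np.nan
    return P
E
python3 - <<'E'
from h import *
import pickle
o=arm.get_obs();print(o)
for n in("scene","top"):
    c=cam(n);cv2.imwrite(f"pics/{n}0.png",c["frame"]);pickle.dump(c,open(n+".pkl","wb"));print(n,c["W"].round(3).tolist(),c["fx"])
E
```

```text
pics
{'time_s': 0.0, 'joints': array([ 1.08156730e+00,  1.31140507e-01,  1.48929998e+00, -7.99702926e-06,
        1.52299189e+00, -8.54197392e-02]), 'qvel': array([ 0.00027319, -0.00037949,  0.00137658, -0.00167383, -0.00030345,
        0.00195439]), 'effort': array([-5.01605064e-04, -5.59853446e+01, -4.91754091e+01,  7.66147440e-02,
        3.59088834e-02, -2.20625429e-04]), 'position': array([0.23549158, 0.55126495, 0.23658839]), 'orientation': array([-6.29897460e-01, -3.07727128e+00,  2.77446040e-03]), 'wrist_force': array([0.00699402, 0.46782478, 0.23055389]), 'wrist_torque': array([ 0.00607197,  0.00821364, -0.01899713]), 'finger_gap': 0.09301186013326271}
scene [[0.268, 0.777, -0.57, 1.094], [0.963, -0.209, 0.169, -0.18], [0.012, -0.594, -0.804, 0.877], [0.0, 0.0, 0.0, 1.0]] 408.34279527441487
top [[0.016, -0.983, 0.183, 0.255], [-1.0, -0.02, -0.02, 0.02], [0.023, -0.183, -0.983, 1.317], [0.0, 0.0, 0.0, 1.0]] 495.2952912763617
```

View pics/scene0.png

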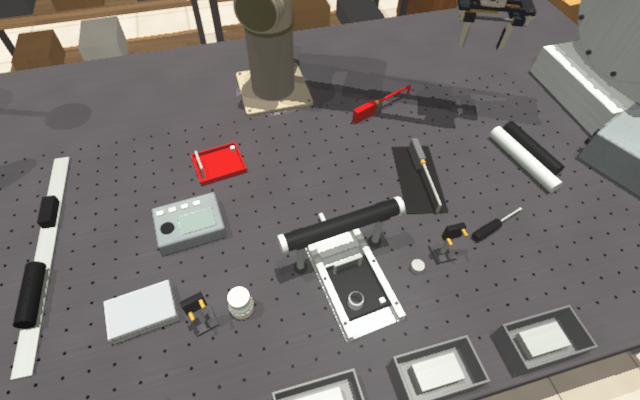

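View pics/top0.png

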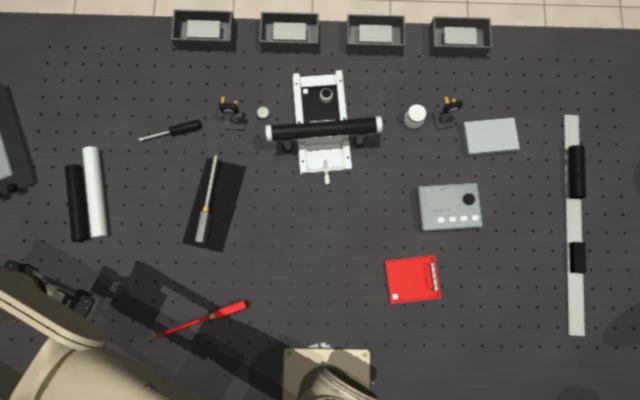

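Scene: the hook is on its mat at scene (420,170) / top (207,205). The slideway with the beam tube is at top (323,125), and the tray's lens is at (326,95). The red decoys lie nearer the base. I'll measure from the point clouds of both views.

```bash
python3 - <<'E'
from h import *
import pickle
def axis(Q):
    (cx,cy),(w,h),a=cv2.minAreaRect((Q[:,:2]*1000).astype(np.float32)); return np.round([cx,cy,w,h,a],1)
for n in("top","scene"):
    c=pickle.load(open(n+".pkl","rb"));P=pts(c)
    if n=="top":
        for uv in[(205,225),(212,180),(326,95),(323,129),(297,76),(338,73),(325,175),(207,205)]: print(uv,P[uv[1],uv[0]].round(3))
    else:
        for uv in[(417,150),(430,180),(355,298),(340,225),(347,333),(402,317)]: print(uv,P[uv[1],uv[0]].round(3))
    F=P.reshape(-1,3);F=F[~np.isnan(F[:,0])]
    # boxes
    def box(x0,x1,y0,y1,z0,z1): return F[(F[:,0]>x0)&(F[:,0]<x1)&(F[:,1]>y0)&(F[:,1]<y1)&(F[:,2]>z0)&(F[:,2]<z1)]
    H=box(.25,.6,.15,.38,.028,.07)
    print(n,"hook all",len(H),axis(H),np.median(H[:,2]),H[:,2].max())
    T=box(.25,.6,.15,.38,.042,.07); print(" handle top",len(T),axis(T),np.median(T[:,2]))
    B=box(.4,.8,-.2,.2,.1,.18); print(" tube",len(B),axis(B),B[:,2].max())
    G=box(.4,.8,-.1,.12,.026,.04); print(" guides",len(G),axis(G),np.median(G[:,2]))
E
```

```text
(205, 225) [0.414 0.317 0.046]
(212, 180) [0.534 0.308 0.041]
(326, 95) [0.79  0.013 0.01 ]
(323, 129) [0.644 0.019 0.15 ]
(297, 76) [0.836 0.094 0.031]
(338, 73) [ 0.846 -0.019  0.035]
(325, 175) [0.558 0.011 0.023]
(207, 205) [0.467 0.316 0.042]
top hook all 480 [486.  315.8  21.1 230.1  83. ] 0.04563890340801846 0.05805073880479905
 handle top 353 [485.3 315.   20.9 228.7  82.4] 0.047410910290534014
 tube 1808 [648.7  16.7  40.8 284.5   5.8] 0.1621194534331607
 guides 899 [670.6  11.5 202.7 266.8  83.4] 0.032844997792282005
(417, 150) [0.42  0.321 0.049]
(430, 180) [0.526 0.311 0.045]
(355, 298) [0.773 0.02  0.014]
(340, 225) [0.661 0.011 0.15 ]
(347, 333) [ 0.847 -0.026  0.032]
(402, 317) [0.844 0.1   0.025]
scene hook all 384 [486.  319.1  20.9 229.2  82.9] 0.043582911898049526 0.05226850998356103
 handle top 236 [485.2 320.2  20.5 227.6  83.6] 0.04729651683616143
 tube 2391 [652.2  20.9  40.9 285.2   5.8] 0.16155226897136743
 guides 1277 [704.4  25.7 242.7 214.6  47.3] 0.03272478226669695
```

```bash
cat >> h.py <<'E'
def go(x,y,z,yaw):
    "tool-frame shift (after turning to yaw of tool y minus 90) and turn"
    o=arm.get_obs();M=R.from_rotvec(o["orientation"]);t=np.radians(yaw)
    X=np.array([-np.cos(t),-np.sin(t),0]);Y=np.array([-np.sin(t),np.cos(t),0])
    N=R.from_matrix(np.c_[X,Y,[0,0,-1]])
    d=np.array([x,y,z])-o["position"]
    print("turn",np.degrees((M.inv()*N).as_rotvec()).round(2),"shift before turn",(M.inv().apply(d)*1000).round(1),"after",(N.inv().apply(d)*1000).round(1),"t",o["time_s"])
E
python3 -c "
from h import *
go(.42,.325,.26,-7)"
```

```text
turn [ -0.09  -0.02 -16.14] shift before turn [-258.6 -135.7  -23.1] after [-210.7 -202.2  -23.3] t 0.1
```

Request:
move_arm:
  motion:
    - [0,-32.3,-17,-2.9,0,0,0]
    - [0,-32.3,-17,-2.9,0,0,0]
    - [0,-32.3,-17,-2.9,0,0,0]
    - [0,-32.3,-17,-2.9,0,0,0]
    - [0,-32.3,-17,-2.9,0,0,0]
    - [0,-32.3,-17,-2.9,0,0,0]
    - [0,-32.3,-17,-2.9,0,0,0]
    - [0,-32.3,-17,-2.9,0,0,0]

```text
time_s: 0.77
position: [0.4205, 0.3235, 0.2606]
orientation: [-0.63, -3.077, 0.001]
wrist_force: [-0.0, -0.2, -0.1]
finger_gap: 0.093
```

Request:
move_arm:
  motion:
    - [0,0,0,0,0,0,-5.4]
    - [0,0,0,0,0,0,-5.4]
    - [0,0,0,0,0,0,-5.4]
    - [0,0,0,0,0,0,0]
    - [0,0,0,0,0,0,0]

```text
time_s: 1.18
position: [0.4198, 0.325, 0.2604]
orientation: [-0.195, -3.135, 0.001]
wrist_force: [-0.8, 1.0, -0.8]
finger_gap: 0.0931
```

```bash
python3 - <<'E'
from h import *
import pickle
go(.42,.325,.26,-7)
c=cam("wrist");cv2.imwrite("pics/w1.png",c["frame"]);pickle.dump(c,open("w1.pkl","wb"))
P=pts(c);F=P.reshape(-1,3);F=F[~np.isnan(F[:,0])]
for z0,z1 in((.043,.055),(.032,.043),(.001,.006)):
    b=(F[:,0]>.25)&(F[:,0]<.7)&(F[:,1]>.15)&(F[:,1]<.45)&(F[:,2]>z0)&(F[:,2]<z1);Q=F[b]
    if len(Q)>20: print(z0,len(Q),cv2.minAreaRect((Q[:,:2]*1000).astype(np.float32)),np.median(Q[:,2]),Q.mean(0))
E
```

```text
turn [-0.02 -0.03 -0.11] shift before turn [-0.2 -0.   0.4] after [-0.2 -0.   0.4] t 1.1833
0.043 1605 ((485.2124938964844, 318.076904296875), (19.19463348388672, 230.1891326904297), 83.00473022460938) 0.04816816005021163 [0.41667136 0.32647485 0.04779732]
0.032 484 ((486.0177917480469, 318.2515869140625), (16.428939819335938, 231.15113830566406), 83.11553192138672) 0.04164673607695954 [0.50682964 0.31540982 0.04152485]
0.001 14778 ((474.7320251464844, 300.0041809082031), (448.81597900390625, 299.9560852050781), 0.05447700619697571) 0.002419207231208226 [0.45281989 0.30980384 0.0024164 ]
```

View pics/w1.png

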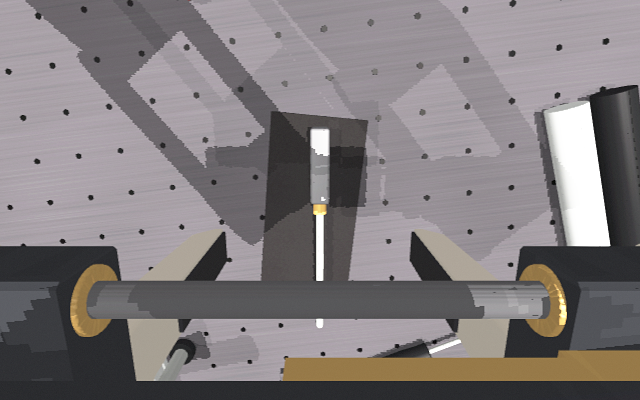

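Handle at px (319,165), square to the jaws; the fits from all three views agree (hook yaw −7°, grip about (0.409, 0.327), top at 0.048). Descending and gripping.

Request:
move_arm:
  motion:
    - [0,0,1.4,38,0,0,0]
    - [0,0,0,38,0,0,0]
    - [0,0,0,38,0,0,0]
    - [0,0,0,38,0,0,0]
    - [0,0,0,36,0,0,0]
    - [0,0,0,26,0,0,0]
    - [0,0,0,18.4,0,0,0]
    - [0,0,0,0,0,0,0]

```text
time_s: 1.9
position: [0.4176, 0.3254, 0.0245]
orientation: [-0.193, -3.131, 0.005]
wrist_force: [-0.2, -0.1, 0.0]
finger_gap: 0.0931
```

Request:
move_arm:
  motion:
    - [1,0,0,0,0,0,0]
    - [1,0,0,0,0,0,0]
    - [1,0,0,0,0,0,0]
    - [1,0,0,0,0,0,0]
    - [1,0,0,0,0,0,0]
    - [1,0,0,0,0,0,0]
    - [1,0,0,0,0,0,0]
    - [1,0,0,0,0,0,0]

```text
time_s: 2.57
position: [0.4201, 0.3266, 0.0286]
orientation: [0.19, 3.136, 0.0]
wrist_force: [-0.5, -0.1, -0.0]
finger_gap: 0.0444
```

Request:
move_arm:
  motion:
    - [1,0,0,0,0,0,0]
    - [1,0,0,0,0,0,0]
    - [1,0,0,0,0,0,0]
    - [1,0,0,0,0,0,0]
    - [1,0,0,0,0,0,0]
    - [1,0,0,0,0,0,0]
    - [1,0,0,0,0,0,0]
    - [1,0,0,0,0,0,0]

```text
time_s: 3.23
position: [0.42, 0.3265, 0.0284]
orientation: [-0.19, -3.136, 0.0]
wrist_force: [0.5, 0.7, -0.1]
finger_gap: 0.0201
```

```bash
python3 -c "
from h import *
o=arm.get_obs();print(o['position'],o['orientation'],o['wrist_force'],o['wrist_torque'],o['finger_gap'])
go(.4201,.3266,.23,5.8)"
```

```text
[0.42004281 0.32653561 0.02839362] [-1.89964718e-01 -3.13577516e+00  7.29546154e-05] [ 0.54057026  0.68595881 -0.1051017 ] [ 0.0557105  -0.00994081  0.00332634] 0.020059744520355336
turn [ -0.    -0.   -12.73] shift before turn [-0.000e+00  1.000e-01 -2.016e+02] after [-1.000e-01  1.000e-01 -2.016e+02] t 3.2333
```

Request:
move_arm:
  motion:
    - [1,0,0,-12,0,0,0]
    - [1,0,0,-25,0,0,0]
    - [1,0,0,-32,0,0,0]
    - [1,0,0,-35,0,0,0]
    - [1,0,0,-35,0,0,0]
    - [1,0,0,-32,0,0,0]
    - [1,0,0,-20,0,0,0]
    - [1,0,0,-10,0,0,0]

```text
time_s: 3.9
position: [0.4213, 0.3274, 0.2344]
orientation: [0.19, 3.131, 0.006]
wrist_force: [-0.1, 0.7, -0.8]
finger_gap: 0.0198
```

```bash
python3 - <<'E'
from h import *
import pickle
s=pickle.load(open("scene.pkl","rb"))["frame"][205:345,270:420];t=pickle.load(open("top.pkl","rb"))["frame"][60:190,260:390]
s=cv2.resize(s,(450,420),interpolation=cv2.INTER_CUBIC);t=cv2.resize(t,(345,345),interpolation=cv2.INTER_CUBIC)
I=np.zeros((420,795,3),np.uint8);I[:,:450]=s;I[:345,450:]=t;cv2.imwrite("pics/crop.png",I)
o=arm.get_obs();print(o['position'],o['wrist_force'],o['wrist_torque'],o['finger_gap'])
E
```

```text
[0.42134052 0.32738581 0.23443731] [-0.05428266  0.71755205 -0.76532758] [ 0.01132146 -0.04734739  0.00088711] 0.01984908917023236
```

View pics/crop.png

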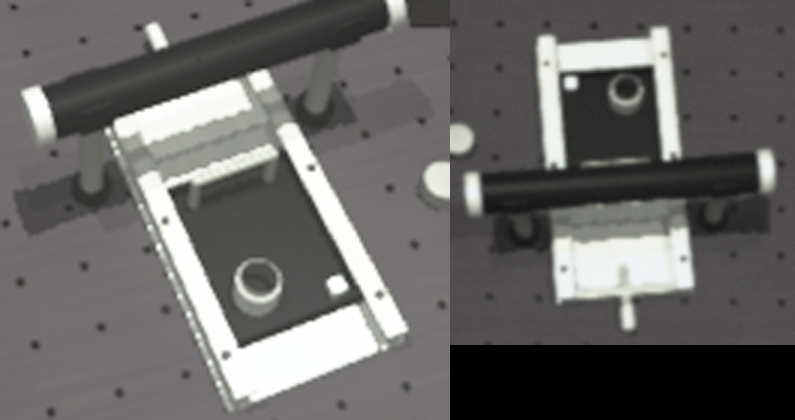

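Scene crop: the arch's bar runs from (334,265) to (362,256), the lens's top is at (356,295), and in the top view the bar is just visible at (309,121)–(335,119). Now locating the bar and rail frame.

```bash
python3 - <<'E'
from h import *
import pickle
s=pickle.load(open("scene.pkl","rb"));t=pickle.load(open("top.pkl","rb"))
def ray(c,u,v):
    return c["W"][:3,3],c["W"][:3,:3]@np.array([(u-c["cx"])/c["fx"],(v-c["cy"])/c["fy"],1])
def onz(c,u,v,z):
    o,d=ray(c,u,v);return (o+d*(z-o[2])/d[2]).round(4)
for u,v in((334,264.5),(348,260),(361.7,255.5)): print("bar scene",onz(s,u,v,.056))
for u,v in((309,121.4),(335.4,119.5)): print("bar top",onz(t,u,v,.056))
# triangulate centre height: scene centre ray vs top centre ray
o1,d1=ray(s,348,260);o2,d2=ray(t,322.2,120.4)
k=np.linalg.lstsq(np.c_[d1,-d2],o2-o1,rcond=None)[0];print("tri",(o1+k[0]*d1).round(4),(o2+k[1]*d2).round(4))
print("lens",onz(s,356,292,.052),onz(t,260+(626-450)/2.654,60+88/2.654,.052))
a=np.radians(5.8);C=np.array([.710,.025]);B=np.array([[np.cos(a),np.sin(a)],[-np.sin(a),np.cos(a)]])
for c in(s,t):
    F=pts(c).reshape(-1,3);F=F[~np.isnan(F[:,0])];q=(F[:,:2]-C)@B.T
    b=(abs(q[:,0])<.15)&(abs(q[:,1])<.08)&(F[:,2]>.028)&(F[:,2]<.038)&(abs(q[:,1])>.045)
    print("rail",cv2.minAreaRect((F[b][:,:2]*1000).astype(np.float32)),q[b].min(0).round(3),q[b].max(0).round(3))
    b=(abs(q[:,0])<.12)&(abs(q[:,1])<.035)&(F[:,2]>.044)&(F[:,2]<.062)
    Q=np.c_[q,F[:,2]][b];
    b2=Q[:,0]<.02;print("bar pts rail frame",len(Q[b2]),np.median(Q[b2],0).round(4) if b2.any() else 0, Q[b2].max(0) if b2.any() else 0)
    b=(abs(q[:,0]+.135)<.02)&(abs(q[:,1])<.05)&(F[:,2]>.018)&(F[:,2]<.03)
    print("stop",np.median(np.c_[q,F[:,2]][b],0).round(4) if b.any() else 0)
E
```

```text
bar scene [ 0.701  -0.0094  0.056 ]
bar scene [0.6985 0.0244 0.056 ]
bar scene [0.6958 0.0581 0.056 ]
bar top [0.6961 0.057  0.056 ]
bar top [ 0.7031 -0.0133  0.056 ]
tri [0.6996 0.0239 0.0582] [0.699  0.0219 0.058 ]
lens [0.7744 0.0175 0.052 ] [0.7786 0.0123 0.052 ]
rail ((732.50732421875, 29.458717346191406), (235.83367919921875, 135.7083282470703), 6.06141996383667) [-0.095 -0.066] [0.141 0.07 ]
bar pts rail frame 116 [-0.0101 -0.0001  0.0569] [-0.0069063   0.03469257  0.06109771]
stop [-0.1521  0.0007  0.0235]
rail ((709.6159057617188, 22.690250396728516), (281.8868103027344, 134.40194702148438), 6.050980091094971) [-0.142 -0.07 ] [0.141 0.065]
bar pts rail frame 24 [-0.0111 -0.0002  0.058 ] [-0.00890842  0.03048526  0.06141313]
stop [-0.1361 -0.0017  0.0236]
```

Request:
move_arm:
  motion:
    - [1,0,0,0,0,0,-4]
    - [1,0,0,0,0,0,-5]
    - [1,0,0,0,0,0,-4]
    - [1,0,0,0,0,0,0]

```text
time_s: 4.23
position: [0.4196, 0.3262, 0.2287]
orientation: [0.171, -3.136, 0.001]
wrist_force: [0.6, -0.0, -1.2]
finger_gap: 0.0197
```

```bash
python3 -c "
from h import *
go(.4226,-.006,.23,6)"
```

```text
turn [-0.04 -0.08  0.26] shift before turn [  33.2 -330.6   -1. ] after [  31.7 -330.7   -1.3] t 4.2333
```

Request:
move_arm:
  motion:
    - [1,1,-20,0,0,0,0]
    - [1,3,-35,0,0,0,0]
    - [1,4,-40,0,0,0,0]
    - [1,4,-40,0,0,0,0]
    - [1,4,-40,0,0,0,0]
    - [1,4,-40,0,0,0,0]
    - [1,4,-40,0,0,0,0]
    - [1,4,-35,0,0,0,0]

```text
time_s: 4.9
position: [0.422, 0.0331, 0.229]
orientation: [0.162, -3.137, 0.0]
wrist_force: [1.1, -0.4, -1.5]
finger_gap: 0.0199
```

Request:
move_arm:
  motion:
    - [1,4,-25,0,0,0,0]
    - [1,1,-12,0,0,0,0]
    - [1,0,-4,0,0,0,0]
    - [1,0,0,0,0,0,0]
    - [1,0,0,0,0,0,0]
    - [1,0,0,0,0,0,0]

```text
time_s: 5.4
position: [0.4222, -0.0051, 0.2292]
orientation: [0.167, -3.137, -0.001]
wrist_force: [-0.1, 0.3, -1.3]
finger_gap: 0.0197
```

```bash
python3 - <<'E'
from h import *
go(.4226,-.006,.0914,6)
for n in("scene","top"):
    c=cam(n);cv2.imwrite(f"pics/{n}1.png",c["frame"])
    F=pts(c).reshape(-1,3);F=F[~np.isnan(F[:,0])]
    a=np.radians(6);B=np.array([[np.cos(a),np.sin(a)],[-np.sin(a),np.cos(a)]]);o=arm.get_obs()
    q=(F[:,:2]-o["position"][:2])@B.T;z=F[:,2]-o["position"][2]
    b=(q[:,0]>.06)&(q[:,0]<.25)&(abs(q[:,1])<.03)&(abs(z)<.05)
    Q=np.c_[q,z][b];print(n,len(Q))
    if len(Q)>5:
        print(Q.max(0).round(4),np.median(Q,0).round(4),np.polyfit(Q[:,0],Q[:,1],1).round(3))
        u=Q[Q[:,0]<.17];print(np.polyfit(u[:,0],u[:,2],1).round(3));e=Q[Q[:,0]>Q[:,0].max()-.012];print("end",np.median(e,0).round(4),e.min(0).round(4))
E
```

```text
turn [ 0.03 -0.02  0.09] shift before turn [ -0.4  -1.  137.8] after [ -0.3  -1.  137.8] t 5.4
scene 221
[0.1873 0.0056 0.0172] [ 1.406e-01 -1.000e-04  1.320e-02] [-0.002  0.001]
[-0.001  0.013]
end [ 0.1843 -0.0002  0.0026] [ 0.1775 -0.0025 -0.0217]
top 42
[0.1841 0.002  0.0188] [ 0.1711 -0.0017  0.0134] [ 0.004 -0.002]
[-0.027  0.018]
end [ 0.1779 -0.0014  0.0141] [ 0.1726 -0.0058  0.0073]
```

Request:
move_arm:
  motion:
    - [1,0,-1,12,0,0,0]
    - [1,0,0,25,0,0,0]
    - [1,0,0,30,0,0,0]
    - [1,0,0,30,0,0,0]
    - [1,0,0,24,0,0,0]
    - [1,0,0,12,0,0,0]
    - [1,0,0,4.8,0,0,0]
    - [1,0,0,0,0,0,0]

```text
time_s: 6.17
position: [0.4209, -0.0065, 0.0897]
orientation: [0.167, -3.134, -0.001]
wrist_force: [-0.9, -0.1, -1.3]
finger_gap: 0.0197
```

Request:
move_arm:
  motion:
    - [1,-8,0,0,0,0,0]
    - [1,-16,0,0,0,0,0]
    - [1,-20,0,0,0,0,0]
    - [1,-20,0,0,0,0,0]
    - [1,-20,0,0,0,0,0]
    - [1,-18,0,0,0,0,0]
    - [1,-11,0,0,0,0,0]
    - [1,-4,0,0,0,0,0]

```text
time_s: 6.83
position: [0.542, 0.0055, 0.0934]
orientation: [-0.166, 3.133, -0.001]
wrist_force: [1.2, 0.6, -1.2]
finger_gap: 0.0199
```

```bash
python3 - <<'E'
from h import *
go(.539,.0058,.0594,6)
c=cam("scene");I=cv2.resize(c["frame"][205:345,270:420],(750,600)[:1]+(600,) if 0 else (640,597),interpolation=cv2.INTER_CUBIC);cv2.imwrite("pics/e1.png",I)
print(arm.get_obs()["wrist_force"])
E
```

```text
turn [-0.04  0.22  0.08] shift before turn [ 3.1  0.6 34. ] after [ 3.   0.6 34. ] t 6.8333
[ 0.09014968 -0.57134373 -1.0705374 ]
```

View pics/e1.png

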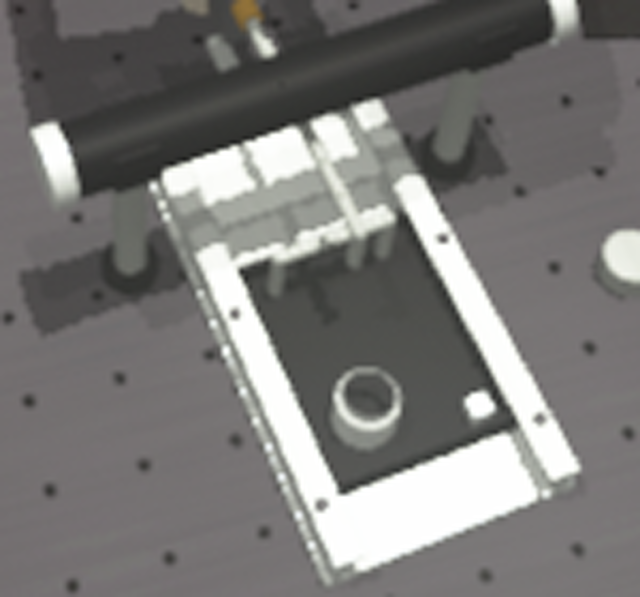

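The bent end, at crop (355,250), hangs just beyond the bar, right of its middle. Checking its position numerically.

```bash
python3 - <<'E'
from h import *
c=cam("scene");P=pts(c);a=np.radians(6);B=np.array([[np.cos(a),np.sin(a)],[-np.sin(a),np.cos(a)]])
o=arm.get_obs()["position"];print("tip pred rail",(B@(o[:2]-[.710,.024])).round(4)+[.179,0],o[2]-.0194)
Q=np.c_[(P[...,:2].reshape(-1,2)-[.710,.024])@B.T,P[...,2].reshape(-1)]
V,U=np.indices(P.shape[:2]);V=V.ravel();U=U.ravel()
m=(abs(Q[:,1])<.04)&(Q[:,0]>-.05)&(Q[:,0]<.03)&(Q[:,2]>.025)&(Q[:,2]<.12)
for i in np.where(m)[0]: print(U[i],V[i],(Q[i]*1000).round(0).astype(int),end=" | ")
E
```

```text
tip pred rail [ 0.0082 -0.0007] 0.07329032169129589
343 234 [-50   2 109] | 342 235 [-49  -1 108] | 343 235 [-47   1 109] | 344 235 [-47   4 108] | 341 236 [-47  -4 108] | 342 236 [-47  -1 107] | 343 236 [-47   1 106] | 344 236 [-44   2 110] | 342 237 [-45  -2 106] | 343 237 [-43  -1 109] | 344 237 [-43   2 106] | 342 238 [-44  -2 104] | 343 238 [-41  -2 108] | 344 238 [-41   1 107] | 345 238 [-40   3 107] | 343 239 [-38  -3 108] | 344 239 [-39   0 105] | 345 239 [-36   1 109] | 346 239 [-37   4 106] | 343 240 [-38  -3 105] | 344 240 [-38   0 104] | 345 240 [-34   0 109] | 346 240 [-33   2 110] | 344 241 [-35  -2 104] | 345 241 [-31  -1 110] | 346 241 [-31   1 109] | 347 241 [-31   3 108] | 344 242 [-32  -3 106] | 345 242 [-31  -1 106] | 346 242 [-28   0 110] | 347 242 [-29   3 107] | 345 243 [-29  -2 106] | 346 243 [-26  -1 109] | 347 243 [-25   1 110] | 348 243 [-27   4 106] | 345 244 [-28  -2 104] | 346 244 [-25  -2 108] | 347 244 [-23  -1 111] | 348 244 [-22   2 110] | 346 245 [-24  -2 104] | 347 245 [-22  -1 108] | 348 245 [-20   1 109] | 349 245 [-20   3 108] | 346 246 [-21  -3
[... 4425 characters left out ...]
 [-24 -33  29] | 332 266 [-24 -31  27] | 333 266 [-23 -29  28] | 334 266 [-10 -33  53] | 335 266 [ -8 -32  55] | 336 266 [ -8 -29  54] | 337 266 [ -8 -27  53] | 352 266 [14 -2 76] | 353 266 [16 -1 79] | 354 266 [16  1 77] | 329 267 [-23 -38  28] | 330 267 [-23 -36  27] | 332 267 [-22 -31  25] | 334 267 [-11 -32  45] | 335 267 [ -8 -32  52] | 336 267 [ -8 -29  51] | 353 267 [17 -1 76] | 334 268 [ -9 -33  45] | 335 268 [ -8 -31  46] | 336 268 [ -8 -29  44] | 334 269 [ -9 -33  40] | 335 269 [ -7 -31  43] | 336 269 [ -8 -29  40] | 333 270 [-13 -33  28] | 334 270 [-10 -32  34] | 335 270 [ -9 -30  33] | 336 270 [ -7 -28  36] | 334 271 [ -9 -32  30] | 335 271 [ -8 -30  31] | 336 271 [ -8 -27  28] |
```

Bar centre at rail x −11, bent end at about +13 and y ≈ 0, so it is centred. Lowering behind the bar.

Request:
move_arm:
  motion:
    - [1,0,0,5,0,0,0]
    - [1,0,0,8,0,0,0]
    - [1,0,0,8,0,0,0]
    - [1,0,0,7,0,0,0]
    - [1,0,0,4,0,0,0]
    - [1,0,0,1,0,0,0]
    - [1,0,0,0,0,0,0]
    - [1,0,0,0,0,0,0]

```text
time_s: 7.6
position: [0.5387, 0.0052, 0.0587]
orientation: [-0.166, 3.137, -0.0]
wrist_force: [0.5, -0.3, -2.3]
finger_gap: 0.0197
```

Request:
move_arm:
  motion:
    - [1,1,0,0,0,0,0]
    - [1,2,0,0,0,0,0]
    - [1,2,0,0,0,0,0]
    - [1,2,0,0,0,0,0]
    - [1,2,0,0,0,0,0]
    - [1,1,0,0,0,0,0]
    - [1,0,0,0,0,0,0]
    - [1,0,0,0,0,0,0]

```text
time_s: 8.27
position: [0.5287, 0.0042, 0.0587]
orientation: [-0.166, 3.137, -0.0]
wrist_force: [0.4, 0.4, -1.9]
finger_gap: 0.0198
```

Request:
move_arm:
  motion:
    - [1,0.5,0,0,0,0,0]
    - [1,0.5,0,0,0,0,0]
    - [1,0.5,0,0,0,0,0]
    - [1,0.5,0,0,0,0,0]
    - [1,0.5,0,0,0,0,0]
    - [1,0.5,0,0,0,0,0]
    - [1,0.5,0,0,0,0,0]
    - [1,0.5,0,0,0,0,0]

```text
time_s: 8.93
position: [0.525, 0.0038, 0.0587]
orientation: [-0.166, 3.137, -0.0]
wrist_force: [3.3, 0.5, -2.3]
finger_gap: 0.0196
```

Request:
move_arm:
  motion:
    - [1,0.7,0,0,0,0,0]
    - [1,0.9,0,0,0,0,0]
    - [1,1.1,0,0,0,0,0]
    - [1,1.3,0,0,0,0,0]
    - [1,1.5,0,0,0,0,0]
    - [1,1.5,0,0,0,0,0]
    - [1,1.5,0,0,0,0,0]
    - [1,1.5,0,0,0,0,0]

```text
time_s: 9.6
position: [0.5148, 0.0027, 0.0587]
orientation: [-0.166, 3.137, -0.0]
wrist_force: [4.0, 1.0, -2.9]
finger_gap: 0.0199
```

Request:
move_arm:
  motion:
    - [1,1.5,0,0,0,0,0]
    - [1,1.5,0,0,0,0,0]
    - [1,1.5,0,0,0,0,0]
    - [1,1.5,0,0,0,0,0]
    - [1,1.5,0,0,0,0,0]
    - [1,1.5,0,0,0,0,0]
    - [1,1.5,0,0,0,0,0]
    - [1,1.5,0,0,0,0,0]

```text
time_s: 10.27
position: [0.5028, 0.0015, 0.0587]
orientation: [-0.166, 3.137, -0.0]
wrist_force: [4.0, 0.9, -2.3]
finger_gap: 0.0203
```

Request:
move_arm:
  motion:
    - [1,1.5,0,0,0,0,0]
    - [1,1.5,0,0,0,0,0]
    - [1,1.5,0,0,0,0,0]
    - [1,1.5,0,0,0,0,0]
    - [1,1.5,0,0,0,0,0]
    - [1,1.5,0,0,0,0,0]
    - [1,1.5,0,0,0,0,0]
    - [1,1.5,0,0,0,0,0]

```text
time_s: 10.93
position: [0.4908, 0.0002, 0.0586]
orientation: [-0.166, 3.137, 0.0]
wrist_force: [4.7, 1.0, -2.1]
finger_gap: 0.02
```

Request:
move_arm:
  motion:
    - [1,1.5,0,0,0,0,0]
    - [1,1.5,0,0,0,0,0]
    - [1,1.5,0,0,0,0,0]
    - [1,1.5,0,0,0,0,0]
    - [1,1.5,0,0,0,0,0]
    - [1,1.5,0,0,0,0,0]
    - [1,1.5,0,0,0,0,0]
    - [1,1.5,0,0,0,0,0]

```text
time_s: 11.6
position: [0.4789, -0.0011, 0.0587]
orientation: [-0.166, 3.137, -0.0]
wrist_force: [4.9, 0.6, -2.2]
finger_gap: 0.0199
```

Request:
move_arm:
  motion:
    - [1,1.3,0,0,0,0,0]
    - [1,1.2,0,0,0,0,0]
    - [1,1,0,0,0,0,0]
    - [1,1,0,0,0,0,0]
    - [1,1,0,0,0,0,0]
    - [1,1,0,0,0,0,0]
    - [1,0.8,0,0,0,0,0]
    - [1,0.6,0,0,0,0,0]

```text
time_s: 12.27
position: [0.4711, -0.0019, 0.0586]
orientation: [-0.166, 3.137, -0.0]
wrist_force: [4.1, 0.6, -1.5]
finger_gap: 0.0194
```

```bash
python3 - <<'E'
from h import *
import pickle
t=pickle.load(open("top.pkl","rb"));c=cam("top");s=cam("scene")
I=np.zeros((520,800,3),np.uint8)
k=cv2.INTER_CUBIC
I[:400,:400]=cv2.resize(t["frame"][130:190,295:355],(400,400),interpolation=k)
I[:400,400:]=cv2.resize(c["frame"][130:190,295:355],(400,400),interpolation=k)
cv2.imwrite("pics/g.png",I[:400])
cv2.imwrite("pics/g2.png",cv2.resize(s["frame"][205:345,270:420],(640,597),interpolation=k))
P=pts(t);a=np.radians(6);B=np.array([[np.cos(a),np.sin(a)],[-np.sin(a),np.cos(a)]])
Q=np.c_[(P[...,:2].reshape(-1,2)-[.710,.024])@B.T,P[...,2].reshape(-1)].reshape(P.shape)
for v in range(150,184,1): print(v,[(Q[v,u]*1000).round(0).astype(int).tolist() for u in(318,324,325,326,332)])
E
```

```text
150 [[-78, 16, 11], [-79, 0, 10], [-79, -3, 10], [-80, -6, 10], [-82, -22, 13]]
151 [[-80, 16, 9], [-82, 0, 9], [-82, -3, 10], [-82, -6, 8], [-84, -22, 11]]
152 [[-85, 17, 14], [-85, 0, 9], [-86, -2, 12], [-86, -5, 12], [-87, -22, 10]]
153 [[-87, 17, 12], [-88, 0, 10], [-87, -2, 6], [-89, -5, 13], [-89, -21, 9]]
154 [[-90, 17, 12], [-91, 1, 13], [-91, -2, 11], [-91, -5, 10], [-93, -21, 14]]
155 [[-92, 17, 9], [-95, 1, 15], [-92, -2, 6], [-92, -5, 5], [-94, -21, 5]]
156 [[-94, 17, 7], [-96, 1, 9], [-96, -2, 9], [-96, -4, 10], [-98, -21, 11]]
157 [[-98, 18, 13], [-101, 2, 17], [-100, -1, 13], [-100, -4, 11], [-99, -21, 4]]
158 [[-101, 18, 11], [-102, 2, 11], [-103, -1, 13], [-103, -4, 14], [-104, -20, 13]]
159 [[-102, 18, 7], [-105, 2, 13], [-107, -1, 19], [-108, -3, 21], [-106, -20, 9]]
160 [[-105, 18, 7], [-108, 2, 12], [-111, 0, 24], [-110, -3, 18], [-109, -20, 11]]
161 [[-109, 19, 10], [-113, 3, 20], [-115, 0, 28], [-115, -3, 26], [-113, -19, 14]]
162 [[-113, 19, 15], [-116, 3, 24], [-116, 0, 22], [-117, -2, 25], [-114, -19, 6]]
163 [[-115, 19, 11], [-119, 3, 24], [-119, 1, 23], [-
[... 972 characters left out ...]
-2], [-152, 3, 23], [-154, 1, 28], [-149, -16, 3]]
176 [[-148, 22, 1], [-149, 6, -1], [-155, 4, 23], [-156, 1, 28], [-151, -16, -3]]
177 [[-151, 22, -1], [-152, 6, 0], [-158, 4, 22], [-157, 1, 20], [-154, -16, -2]]
178 [[-155, 23, 5], [-155, 6, 1], [-160, 4, 20], [-161, 1, 23], [-157, -16, 1]]
179 [[-158, 23, 7], [-158, 6, -1], [-163, 4, 21], [-164, 2, 25], [-159, -16, -4]]
180 [[-159, 23, 0], [-161, 7, 0], [-166, 5, 25], [-166, 2, 21], [-163, -15, 3]]
181 [[-162, 23, -1], [-163, 7, -1], [-169, 5, 25], [-169, 2, 22], [-165, -15, -2]]
182 [[-166, 23, 5], [-166, 7, 1], [-171, 5, 20], [-172, 2, 23], [-170, -14, 7]]
183 [[-169, 24, 7], [-169, 7, 1], [-173, 5, 19], [-174, 3, 21], [-171, -14, -1]]
```

View pics/g.png

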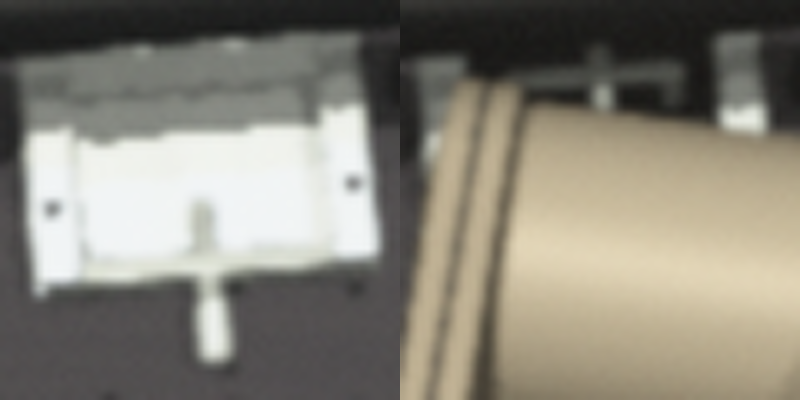

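Left half: the screw's grey end is at (203,200), about rail x −114. Home is therefore expected near TCP x 0.437–0.446, with the pin 4 mm earlier. In the right half, the bar now shows by the tube and the hook is engaged.

Request:
move_arm:
  motion:
    - [1,0.7,0,0,0,0,0]
    - [1,1,0,0,0,0,0]
    - [1,1.2,0,0,0,0,0]
    - [1,1.3,0,0,0,0,0]
    - [1,1.3,0,0,0,0,0]
    - [1,1.3,0,0,0,0,0]
    - [1,1.3,0,0,0,0,0]
    - [1,1.2,0,0,0,0,0]

```text
time_s: 13.03
position: [0.4618, -0.0029, 0.0586]
orientation: [0.166, -3.137, 0.0]
wrist_force: [4.1, 0.1, -1.7]
finger_gap: 0.0194
```

Request:
move_arm:
  motion:
    - [1,1,0,0,0,0,0]
    - [1,0.8,0,0,0,0,0]
    - [1,0.6,0,0,0,0,0]
    - [1,0.5,0,0,0,0,0]
    - [1,0.5,0,0,0,0,0]
    - [1,0.5,0,0,0,0,0]
    - [1,0.5,0,0,0,0,0]
    - [1,0.5,0,0,0,0,0]

```text
time_s: 13.7
position: [0.457, -0.0034, 0.0586]
orientation: [0.166, -3.137, -0.0]
wrist_force: [4.6, -0.4, -1.8]
finger_gap: 0.0198
```

Request:
move_arm:
  motion:
    - [1,0.4,0,0,0,0,0]
    - [1,0.4,0,0,0,0,0]
    - [1,0.4,0,0,0,0,0]
    - [1,0.4,0,0,0,0,0]
    - [1,0.4,0,0,0,0,0]
    - [1,0.4,0,0,0,0,0]
    - [1,0.4,0,0,0,0,0]
    - [1,0.4,0,0,0,0,0]

```text
time_s: 14.37
position: [0.4538, -0.0037, 0.0586]
orientation: [0.166, -3.137, 0.0]
wrist_force: [4.1, 0.3, -2.3]
finger_gap: 0.0196
```

Request:
move_arm:
  motion:
    - [1,0.35,0,0,0,0,0]
    - [1,0.35,0,0,0,0,0]
    - [1,0.35,0,0,0,0,0]
    - [1,0.35,0,0,0,0,0]
    - [1,0.35,0,0,0,0,0]
    - [1,0.35,0,0,0,0,0]
    - [1,0.35,0,0,0,0,0]
    - [1,0.35,0,0,0,0,0]

```text
time_s: 15.03
position: [0.451, -0.004, 0.0586]
orientation: [0.166, -3.137, -0.0]
wrist_force: [3.7, 0.7, -1.6]
finger_gap: 0.0196
```

Request:
move_arm:
  motion:
    - [1,0.3,0,0,0,0,0]
    - [1,0.3,0,0,0,0,0]
    - [1,0.3,0,0,0,0,0]
    - [1,0.3,0,0,0,0,0]
    - [1,0.3,0,0,0,0,0]
    - [1,0.3,0,0,0,0,0]

```text
time_s: 15.53
position: [0.4492, -0.0042, 0.0586]
orientation: [0.166, -3.137, 0.0]
wrist_force: [4.6, 1.0, -2.0]
finger_gap: 0.0197
```

One small step at a time from here, watching the force.

Request:
move_arm:
  motion:
    - [1,0.3,0,0,0,0,0]
    - [1,0.3,0,0,0,0,0]
    - [1,0.3,0,0,0,0,0]
    - [1,0.3,0,0,0,0,0]
    - [1,0.3,0,0,0,0,0]

```text
time_s: 15.95
position: [0.4478, -0.0044, 0.0587]
orientation: [-0.166, 3.137, 0.0]
wrist_force: [3.8, 1.0, -2.1]
finger_gap: 0.0194
```

Request:
move_arm:
  motion:
    - [1,0.3,0,0,0,0,0]
    - [1,0.3,0,0,0,0,0]
    - [1,0.3,0,0,0,0,0]
    - [1,0.3,0,0,0,0,0]

```text
time_s: 16.28
position: [0.4466, -0.0045, 0.0586]
orientation: [0.166, -3.137, -0.0]
wrist_force: [4.0, 0.6, -2.7]
finger_gap: 0.0198
```

Request:
move_arm:
  motion:
    - [1,0.3,0,0,0,0,0]
    - [1,0.3,0,0,0,0,0]
    - [1,0.3,0,0,0,0,0]
    - [1,0.3,0,0,0,0,0]

```text
time_s: 16.62
position: [0.4454, -0.0046, 0.0586]
orientation: [0.166, -3.137, 0.0]
wrist_force: [4.3, 0.4, -2.8]
finger_gap: 0.0199
```

Request:
move_arm:
  motion:
    - [1,0.3,0,0,0,0,0]
    - [1,0.3,0,0,0,0,0]
    - [1,0.3,0,0,0,0,0]

```text
time_s: 16.87
position: [0.4445, -0.0047, 0.0587]
orientation: [-0.166, 3.137, -0.0]
wrist_force: [4.4, 1.0, -1.3]
finger_gap: 0.0199
```

Request:
move_arm:
  motion:
    - [1,0.3,0,0,0,0,0]
    - [1,0.3,0,0,0,0,0]
    - [1,0.3,0,0,0,0,0]

```text
time_s: 17.12
position: [0.4436, -0.0048, 0.0587]
orientation: [-0.166, 3.137, -0.0]
wrist_force: [3.7, 0.0, -1.8]
finger_gap: 0.0198
```

Request:
move_arm:
  motion:
    - [1,0.3,0,0,0,0,0]
    - [1,0.3,0,0,0,0,0]
    - [1,0.3,0,0,0,0,0]

```text
time_s: 17.37
position: [0.4427, -0.0049, 0.0587]
orientation: [-0.166, 3.137, -0.0]
wrist_force: [5.4, -0.3, -2.2]
finger_gap: 0.0196
```

Request:
move_arm:
  motion:
    - [1,0.3,0,0,0,0,0]
    - [1,0.3,0,0,0,0,0]
    - [1,0.3,0,0,0,0,0]

```text
time_s: 17.62
position: [0.4419, -0.005, 0.0586]
orientation: [-0.166, 3.137, 0.0]
wrist_force: [5.4, 0.8, -1.7]
finger_gap: 0.0198
```

Request:
move_arm:
  motion:
    - [1,0.3,0,0,0,0,0]
    - [1,0.3,0,0,0,0,0]

```text
time_s: 17.78
position: [0.4414, -0.0051, 0.0587]
orientation: [-0.166, 3.137, -0.0]
wrist_force: [5.6, 0.6, -2.3]
finger_gap: 0.02
```

Request:
move_arm:
  motion:
    - [1,0.25,0,0,0,0,0]
    - [1,0.25,0,0,0,0,0]
    - [1,0.25,0,0,0,0,0]

```text
time_s: 18.03
position: [0.4412, -0.0051, 0.0589]
orientation: [-0.166, 3.136, -0.0]
wrist_force: [9.2, 0.8, -5.2]
finger_gap: 0.0199
```

Request:
move_arm:
  motion:
    - [1,0.1,0,0,0,0,0]
    - [1,0,0,0,0,0,0]

```text
time_s: 18.2
position: [0.4412, -0.0051, 0.0589]
orientation: [-0.166, 3.135, -0.0]
wrist_force: [9.7, 0.8, -5.0]
finger_gap: 0.0195
```

Request:
move_arm:
  motion:
    - [1,0.15,0,0,0,0,0]
    - [1,0.15,0,0,0,0,0]
    - [1,0,0,0,0,0,0]

```text
time_s: 18.45
position: [0.4411, -0.0052, 0.059]
orientation: [-0.166, 3.135, -0.0]
wrist_force: [10.4, 0.1, -4.1]
finger_gap: 0.0199
```

Request:
move_arm:
  motion:
    - [1,0.2,0,0,0,0,0]
    - [1,0.15,0,0,0,0,0]
    - [1,0,0,0,0,0,0]

```text
time_s: 18.7
position: [0.441, -0.0052, 0.0591]
orientation: [-0.166, 3.134, -0.0]
wrist_force: [11.6, 0.8, -5.0]
finger_gap: 0.0199
```

Request:
move_arm:
  motion:
    - [1,0.2,0,0,0,0,0]
    - [1,0,0,0,0,0,0]
    - [1,0,0,0,0,0,0]
    - [1,0,0,0,0,0,0]
    - [1,0,0,0,0,0,0]

```text
time_s: 19.12
position: [0.4409, -0.0052, 0.0592]
orientation: [-0.166, 3.134, -0.0]
wrist_force: [11.6, 1.1, -5.4]
finger_gap: 0.0197
```

Request:
move_arm:
  motion:
    - [1,0,0,0,0,0,0]
    - [1,0,0,0,0,0,0]
    - [1,0,0,0,0,0,0]
    - [1,0,0,0,0,0,0]
    - [1,0,0,0,0,0,0]
    - [1,0,0,0,0,0,0]
    - [1,0,0,0,0,0,0]

```text
time_s: 19.7
position: [0.4409, -0.0053, 0.0592]
orientation: [-0.166, 3.134, -0.0]
wrist_force: [11.4, 1.4, -5.7]
finger_gap: 0.0199
```

Request:
move_arm:
  motion:
    - [1,0.15,0,0,0,0,0]
    - [1,0.1,0,0,0,0,0]
    - [1,0,0,0,0,0,0]
    - [1,0,0,0,0,0,0]
    - [1,0,0,0,0,0,0]
    - [1,0,0,0,0,0,0]
    - [1,0,0,0,0,0,0]
    - [1,0,0,0,0,0,0]

```text
time_s: 20.37
position: [0.4408, -0.0053, 0.0593]
orientation: [-0.166, 3.134, -0.0]
wrist_force: [11.7, 1.7, -5.9]
finger_gap: 0.0198
```

Request:
move_arm:
  motion:
    - [1,0,0,0,0,0,0]
    - [1,0,0,0,0,0,0]
    - [1,0,0,0,0,0,0]
    - [1,0,0,0,0,0,0]
    - [1,0,0,0,0,0,0]
    - [1,0,0,0,0,0,0]
    - [1,0,0,0,0,0,0]

```text
time_s: 20.95
position: [0.4409, -0.0053, 0.0593]
orientation: [-0.166, 3.134, -0.0]
wrist_force: [11.7, 0.9, -5.3]
finger_gap: 0.0199
```

```bash
python3 - <<'E'
from h import *
o=arm.get_obs();print(o["position"],o["wrist_force"],o["wrist_torque"])
s=cam("scene");cv2.imwrite("pics/h1.png",cv2.resize(s["frame"][205:345,270:420],(640,597),interpolation=cv2.INTER_CUBIC))
P=pts(s);a=np.radians(6);B=np.array([[np.cos(a),np.sin(a)],[-np.sin(a),np.cos(a)]])
Q=np.c_[(P[...,:2].reshape(-1,2)-[.710,.024])@B.T,P[...,2].reshape(-1)]
b=(abs(Q[:,1])<.03)&(Q[:,2]>.04)&(Q[:,2]<.056)&(Q[:,0]>-.06);print("lens",np.median(Q[b],0),b.sum())
E
```

```text
[ 0.44085784 -0.00530371  0.05929939] [11.72415613  0.93591095 -5.32336181] [ 0.20929237 -1.38639588  0.00724406]
lens [ 0.23084323 -0.00777463  0.04498271] 209
```

View pics/h1.png

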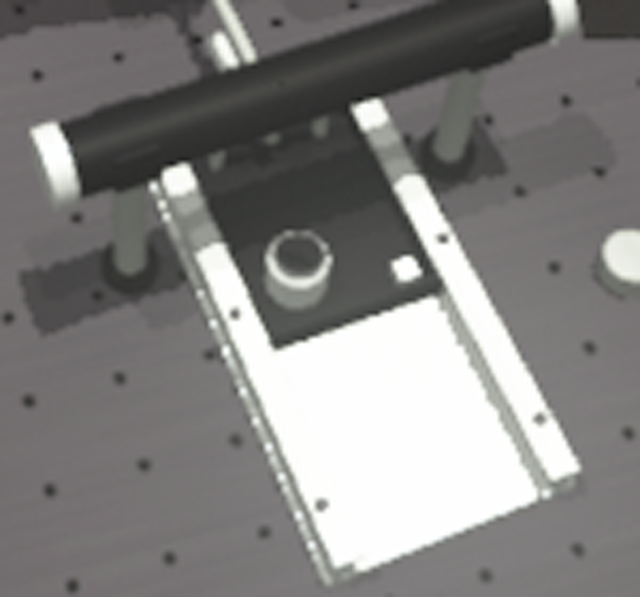

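Lens upright at crop (298,262), and the tray has moved well up the slideway. I'll add a little pull to reach about 8 N over sliding, with a one-second hold.

Request:
move_arm:
  motion:
    - [1,0.15,0,0,0,0,0]
    - [1,0.15,0,0,0,0,0]
    - [1,0,0,0,0,0,0]
    - [1,0,0,0,0,0,0]
    - [1,0,0,0,0,0,0]
    - [1,0,0,0,0,0,0]

```text
time_s: 21.5
position: [0.4406, -0.0053, 0.0593]
orientation: [-0.166, 3.134, -0.0]
wrist_force: [12.5, 1.3, -4.7]
finger_gap: 0.02
```

```bash
python3 - <<'E'
from h import *
s=cam("scene");o=s["W"][:3,3]
a=np.radians(6);B=np.array([[np.cos(a),np.sin(a)],[-np.sin(a),np.cos(a)]])
for u,v,z in((353.7,280,.028),(353.7,280,.016),(339.8,265,.052)):
    d=s["W"][:3,:3]@np.array([(u-s["cx"])/s["fx"],(v-s["cy"])/s["fy"],1]);p=o+d*(z-o[2])/d[2];print(z,B@(p[:2]-[.710,.024]))
q=arm.get_obs();print(q["wrist_force"],q["wrist_torque"],q["position"])
E
```

```text
0.028 [0.02664929 0.00094513]
0.016 [0.02192619 0.00440113]
0.052 [-0.00838125 -0.01960804]
[11.90628273  0.6070617  -5.85176149] [ 0.16500818 -1.4277011   0.0087532 ] [ 0.44060528 -0.00531665  0.05933614]
```

Request:
move_arm:
  motion:
    - [1,0.15,0,0,0,0,0]
    - [1,0,0,0,0,0,0]
    - [1,0,0,0,0,0,0]
    - [1,0,0,0,0,0,0]
    - [1,0,0,0,0,0,0]
    - [1,0,0,0,0,0,0]
    - [1,0,0,0,0,0,0]
    - [1,0,0,0,0,0,0]

```text
time_s: 22.22
position: [0.4406, -0.0053, 0.0594]
orientation: [-0.166, 3.133, -0.0]
wrist_force: [12.2, 1.5, -4.7]
finger_gap: 0.0199
```

Request:
move_arm:
  motion:
    - [1,0,0,0,0,0,0]
    - [1,0,0,0,0,0,0]
    - [1,0,0,0,0,0,0]
    - [1,0,0,0,0,0,0]
    - [1,0,0,0,0,0,0]
    - [1,0,0,0,0,0,0]

```text
time_s: 22.72
position: [0.4406, -0.0053, 0.0594]
orientation: [-0.166, 3.133, -0.0]
wrist_force: [12.8, 0.2, -5.0]
finger_gap: 0.0193
```

Request:
move_arm:
  motion:
    - [1,-0.3,0,0,0,0,0]
    - [1,-0.5,0,0,0,0,0]
    - [1,-0.7,0,0,0,0,0]
    - [1,-1,0,0,0,0,0]
    - [1,-1.5,0,0,0,0,0]
    - [1,-2,0,0,0,0,0]
    - [1,-2,0,0,0,0,0]
    - [1,-2,0,0,0,0,0]

```text
time_s: 23.38
position: [0.4483, -0.0042, 0.0582]
orientation: [0.166, -3.136, -0.0]
wrist_force: [1.1, -0.2, -2.0]
finger_gap: 0.0193
```

Request:
move_arm:
  motion:
    - [1,-2,0,0,0,0,0]
    - [1,-2,0,0,0,0,0]
    - [1,-1,0,0,0,0,0]
    - [1,0,0,0,0,0,0]
    - [1,0,0,0,0,0,0]

```text
time_s: 23.8
position: [0.4537, -0.0037, 0.0586]
orientation: [0.166, -3.137, -0.0]
wrist_force: [-0.4, 0.8, -2.2]
finger_gap: 0.0197
```

```bash
python3 - <<'E'
from h import *
q=arm.get_obs();print(q["wrist_force"],q["wrist_torque"],q["position"])
s=cam("scene");P=pts(s);B=np.array([[np.cos(np.radians(6)),np.sin(np.radians(6))],[-np.sin(np.radians(6)),np.cos(np.radians(6))]])
D=np.c_[(P[...,:2].reshape(-1,2)-q["position"][:2])@B.T,P[...,2].reshape(-1)]
b=(D[:,0]>.045)&(D[:,0]<.19)&(abs(D[:,1])<.012)&(D[:,2]>.062)&(D[:,2]<.1)
Q=D[b];print(len(Q),Q.min(0),Q.max(0),np.polyfit(Q[:,0],Q[:,2],1),np.polyfit(Q[:,0],Q[:,1],1))
E
```

```text
[-0.35621724  0.79298879 -2.20153317] [ 0.0620203   0.00190375 -0.02915821] [ 0.45373903 -0.00371885  0.0585961 ]
110 [ 0.04522753 -0.0025646   0.06221225] [0.18711965 0.00522341 0.07609822] [-0.03120129  0.07474562] [-0.00143406  0.00108762]
```

Request:
move_arm:
  motion:
    - [1,0,0,-3,0,0,0]
    - [1,0,0,-5,0,0,0]
    - [1,0,0,-7,0,0,0]
    - [1,0,0,-8,0,0,0]
    - [1,0,0,-7,0,0,0]
    - [1,0,0,-5,0,0,0]
    - [1,0,0,-3,0,0,0]
    - [1,0,0,0,0,0,0]

```text
time_s: 24.52
position: [0.4545, -0.0038, 0.0978]
orientation: [-0.166, 3.135, -0.001]
wrist_force: [-0.5, -0.0, -0.8]
finger_gap: 0.0194
```

```bash
python3 - <<'E'
from h import *
q=arm.get_obs();print(q["wrist_force"],q["wrist_torque"],q["position"])
s=cam("scene");P=pts(s);B=np.array([[np.cos(np.radians(6)),np.sin(np.radians(6))],[-np.sin(np.radians(6)),np.cos(np.radians(6))]])
D=np.c_[(P[...,:2].reshape(-1,2)-q["position"][:2])@B.T,P[...,2].reshape(-1)]
b=(D[:,0]>.045)&(D[:,0]<.19)&(abs(D[:,1])<.012)&(D[:,2]>.07)&(D[:,2]<.117)
Q=D[b];print(len(Q),Q.min(0),Q.max(0),np.polyfit(Q[:,0],Q[:,2],1))
cv2.imwrite("pics/l1.png",cv2.resize(s["frame"][125:325,270:430],(640,800))[:600])
E
```

```text
[-0.49484157 -0.00747888 -0.810873  ] [0.04512658 0.00831215 0.05624588] [ 0.45447845 -0.00381834  0.09780083]
144 [ 0.04504271 -0.00310524  0.10528028] [0.15971733 0.00696088 0.11507532] [0.00165809 0.11074629]
```

View pics/l1.png

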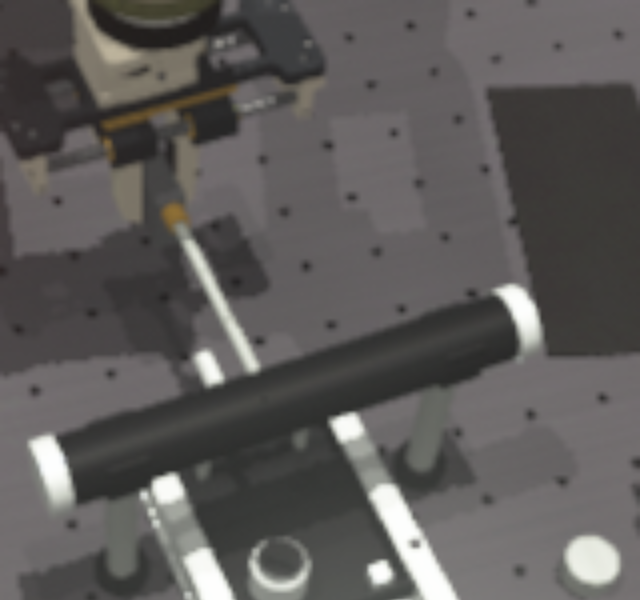

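Hook level and free, rod under the tube, lens upright at (280,570). Retracting over the bar, lifting, and going back to the mat.

Request:
move_arm:
  motion:
    - [1,2,0,0,0,0,0]
    - [1,4,0,0,0,0,0]
    - [1,6,0,0,0,0,0]
    - [1,8,0,0,0,0,0]
    - [1,8,0,0,0,0,0]
    - [1,6,0,0,0,0,0]
    - [1,4,0,0,0,0,0]
    - [1,0,0,0,0,0,0]

```text
time_s: 25.23
position: [0.4151, -0.0078, 0.0966]
orientation: [0.166, -3.137, 0.0]
wrist_force: [-0.2, 0.3, -1.5]
finger_gap: 0.0198
```

Request:
move_arm:
  motion:
    - [1,0,0,-5,0,0,0]
    - [1,0,0,-15,0,0,0]
    - [1,0,0,-25,0,0,0]
    - [1,0,0,-30,0,0,0]
    - [1,0,0,-30,0,0,0]
    - [1,0,0,-18,0,0,0]
    - [1,0,0,-7,0,0,0]
    - [1,0,0,0,0,0,0]

```text
time_s: 25.9
position: [0.4174, -0.0079, 0.229]
orientation: [-0.166, 3.133, -0.001]
wrist_force: [0.2, -0.6, -2.0]
finger_gap: 0.0199
```

```bash
python3 -c "
from h import *
go(.420,.3265,.23,-7);print(arm.get_obs()['wrist_force'])"
```

```text
turn [-0.03  0.25 13.07] shift before turn [-37.9 332.3  -1.2] after [ 38.2 332.2  -1. ] t 25.9
[ 0.22032296 -0.5989341  -1.95396926]
```

Request:
move_arm:
  motion:
    - [1,-2,20,0,0,0,0]
    - [1,-4,35,0,0,0,0]
    - [1,-5,40,0,0,0,0]
    - [1,-5,40,0,0,0,0]
    - [1,-5,40,0,0,0,0]
    - [1,-5,40,0,0,0,0]
    - [1,-5,40,0,0,0,0]
    - [1,-4,38,0,0,0,0]

```text
time_s: 26.57
position: [0.4186, 0.2892, 0.2243]
orientation: [0.167, -3.135, 0.002]
wrist_force: [1.4, -0.5, -0.8]
finger_gap: 0.02
```

Request:
move_arm:
  motion:
    - [1,-2,25,0,0,0,0]
    - [1,-1,12,0,0,0,0]
    - [1,0,2,0,0,0,0]
    - [1,0,0,0,0,0,3]
    - [1,0,0,0,0,0,5]
    - [1,0,0,0,0,0,5]
    - [1,0,0,0,0,0,0]
    - [1,0,0,0,0,0,0]

```text
time_s: 27.23
position: [0.4187, 0.3251, 0.2258]
orientation: [-0.188, -3.135, 0.002]
wrist_force: [0.1, -0.7, -1.2]
finger_gap: 0.0197
```

```bash
python3 - <<'E'
from h import *
go(.420,.3265,.0284,-7);q=arm.get_obs()
for n in("scene","top"):
    s=cam(n);P=pts(s);a=np.radians(-7);B=np.array([[np.cos(a),np.sin(a)],[-np.sin(a),np.cos(a)]])
    D=np.c_[(P[...,:2].reshape(-1,2)-q["position"][:2])@B.T,P[...,2].reshape(-1)-q["position"][2]]
    b=(D[:,0]>.05)&(D[:,0]<.17)&(abs(D[:,1])<.015)&(abs(D[:,2])<.04)
    Q=D[b];print(len(Q),np.polyfit(Q[:,0],Q[:,2],1),np.polyfit(Q[:,0],Q[:,1],1))
E
```

```text
turn [-0.07 -0.05  0.15] shift before turn [ -1.3   1.8 197.4] after [ -1.1   1.6 197.4] t 27.2333
157 [-0.01517429  0.01411703] [-0.00027205  0.00060072]
186 [-0.00119135  0.01377286] [ 0.00375692 -0.00281697]
```

Request:
move_arm:
  motion:
    - [1,-1,1.5,12,0,0,0]
    - [1,0,0,25,0,0,0]
    - [1,0,0,35,0,0,0]
    - [1,0,0,38,0,0,0]
    - [1,0,0,34,0,0,0]
    - [1,0,0,22,0,0,0]
    - [1,0,0,12,0,0,0]
    - [1,0,0,6,0,0,0]

```text
time_s: 28.0
position: [0.4182, 0.3267, 0.0397]
orientation: [-0.189, -3.133, 0.004]
wrist_force: [-0.2, 0.2, -0.9]
finger_gap: 0.0198
```

Request:
move_arm:
  motion:
    - [1,0,0,3,0,0,0]
    - [1,0,0,3,0,0,0]
    - [1,0,0,2,0,0,0]
    - [1,0,0,1.5,0,0,0]
    - [1,0,0,0,0,0,0]
    - [1,0,0,0,0,0,0]

```text
time_s: 28.5
position: [0.4203, 0.3281, 0.0339]
orientation: [0.19, 3.135, 0.001]
wrist_force: [-0.5, 0.6, -1.6]
finger_gap: 0.0202
```

Request:
move_arm:
  motion:
    - [1,0,0,2,0,0,0]
    - [1,0,0,1.5,0,0,0]
    - [1,0,0,1,0,0,0]
    - [1,0,0,0.5,0,0,0]
    - [1,0,0,0,0,0,0]
    - [1,0,0,0,0,0,0]

```text
time_s: 29.0
position: [0.4199, 0.3278, 0.0285]
orientation: [-0.19, -3.136, 0.0]
wrist_force: [-3.4, -1.1, 4.9]
finger_gap: 0.0198
```

Request:
move_arm:
  motion:
    - [0.5,0,0,0,0,0,0]
    - [0.3,0,0,0,0,0,0]
    - [0,0,0,0,0,0,0]
    - [0,0,0,0,0,0,0]
    - [0,0,0,0,0,0,0]
    - [0,0,0,0,0,0,0]
    - [0,0,0,0,0,0,0]
    - [0,0,0,0,0,0,0]

```text
time_s: 29.67
position: [0.4199, 0.3278, 0.0281]
orientation: [-0.19, -3.136, 0.0]
wrist_force: [0.2, -0.1, 0.2]
finger_gap: 0.0681
```

Request:
move_arm:
  motion:
    - [0,0,0,-5,0,0,0]
    - [0,0,0,-15,0,0,0]
    - [0,0,0,-30,0,0,0]
    - [0,0,0,-35,0,0,0]
    - [0,0,0,-35,0,0,0]
    - [0,0,0,-30,0,0,0]
    - [0,0,0,-20,0,0,0]
    - [0,0,0,-10,0,0,0]

```text
time_s: 30.33
position: [0.4213, 0.3287, 0.2126]
orientation: [0.19, 3.131, 0.005]
wrist_force: [0.3, -0.1, 0.2]
finger_gap: 0.0927
```

Request:
move_arm:
  motion:
    - [0,20,30,0,0,0,0]
    - [0,20,30,0,0,0,0]
    - [0,20,30,0,0,0,0]
    - [0,20,30,0,0,0,0]
    - [0,10,20,0,0,0,0]
    - [0,0,0,0,0,0,0]
    - [0,0,0,0,0,0,0]

```text
time_s: 30.92
position: [0.3464, 0.4779, 0.2069]
orientation: [-0.186, -3.135, 0.003]
wrist_force: [0.0, -0.2, 0.1]
finger_gap: 0.0932
```

```bash
python3 - <<'E'
from h import *
q=arm.get_obs();print(q["position"],q["finger_gap"],q["time_s"])
for n in("scene","top"):
    s=cam(n);cv2.imwrite(f"pics/{n}9.png",s["frame"]);F=pts(s).reshape(-1,3)
    b=(F[:,0]>.25)&(F[:,0]<.65)&(F[:,1]>.15)&(F[:,1]<.4)&(F[:,2]>.028)&(F[:,2]<.07);Q=F[b]
    if len(Q)>9:print(n,cv2.minAreaRect((Q[:,:2]*1000).astype(np.float32)),Q[:,2].max(),np.median(Q[:,2]))
a=cv2.imread("pics/scene9.png");b=cv2.imread("pics/top9.png")
cv2.imwrite("pics/fin.png",np.vstack([cv2.resize(a,(480,300)),cv2.resize(b,(480,300))]))
E
```

```text
[0.34642579 0.47790927 0.2069173 ] 0.09315958194094169 30.9167
scene ((488.8998718261719, 321.2726745605469), (21.60964012145996, 233.89163208007812), 83.51848602294922) 0.051782214278111804 0.043457239641582546
top ((486.6480712890625, 316.0183410644531), (21.13316535949707, 232.39491271972656), 82.44499969482422) 0.055968253566012205 0.04548174827978302
```

View pics/fin.png

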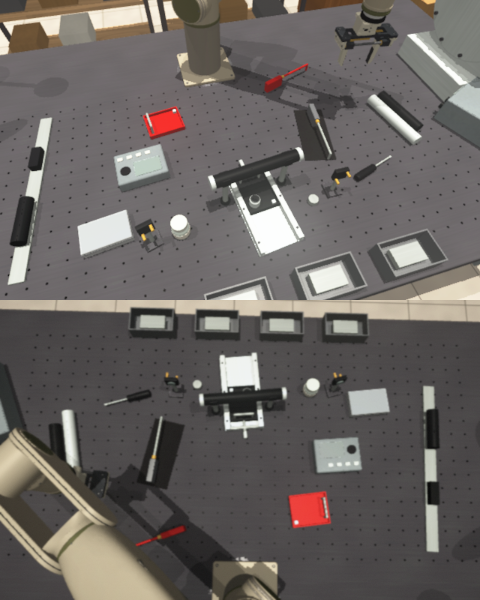

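Hook back on its mat upright (scene (318,130)), lens standing, bystanders in place. One close look at the tray against the screw.

```bash
python3 - <<'E'
from h import *
c=cv2.imread("pics/top9.png")[115:190,290:365];cv2.imwrite("pics/z.png",cv2.convertScaleAbs(cv2.resize(c,(600,600),interpolation=cv2.INTER_CUBIC),alpha=1.3,beta=20))
E
```

```text
(no output)
```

View pics/z.png

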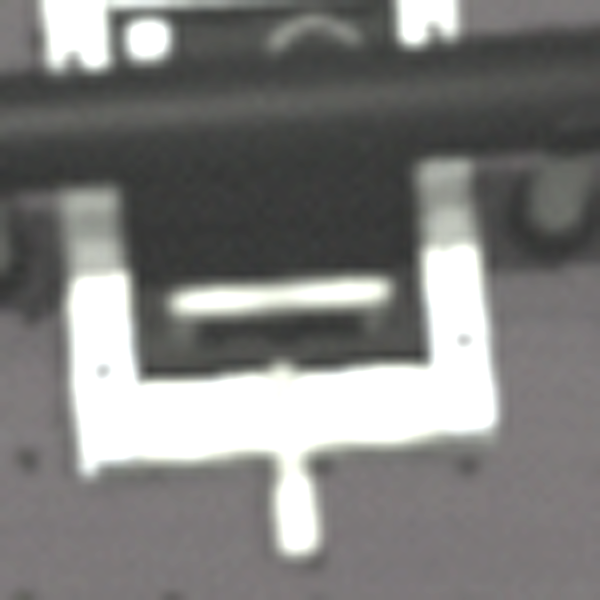

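The tray's near edge (row ~372) meets the screw's end at (285,370), and it sits straight. Handing in.

```bash
python3 -c "
from rig import arm
print(arm.sign_off())"
```

```text
the job is handed in; nothing more can be done
None
```

The tray is home against the adjuster screw, the hook is back on its mat the right way up, and I handed the job in at about 31 s. Sign-off gives no verdict, so I don't know how it was judged.

- **Pull:** sliding took about 4.2 N at the wrist. The force rose from 5.6 to 9.2 N as the tray stopped against the screw. I then held about 12–12.5 N, roughly 8 N more than the sliding, for over a second.
- **Unhooking:** the hook was backed 13 mm off the bar, lifted clear of it and drawn out under the tube. I saw no sign of the tray being pushed back.
- **Last pictures:** the tray is straight, with its face on the screw's end and the lens barrel standing. The hook lies within a few millimetres of where it started, released. The bystanders look unmoved, and the gripper is clear of everything.

**Less certain:**
- **Stop position:** the stop was felt about 2 mm after I noticed the sprung pin, not the full 4 mm, because the pin's force was close to the sensor noise. The pictures put the screw's end only to within about 5 mm, so the main evidence that the tray is home is the jump in force and the close-up picture.
- **Pin contact:** the force between the pin and the tray after unhooking was not measured.
- **Hook tilt:** the hook seemed to tilt about 0.03 rad in the grip under load, but it read nearly level before I set it down.

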